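Pack the red job's kit into the repair tray

ROBOT

A 6-joint arm with a two-finger parallel gripper is mounted at the origin on the work surface. World frame = base frame: x ahead of the robot, y to its left, z up, the work surface at z = 0. Lengths are in m, angles in rad, forces in N, time in s.
With the tool pointing down it reaches from about 0.375 to 0.9 m from the base axis. Payload 3.1 kg.
Tool frame: the origin (TCP) lies between the finger pads; the fingertips stand 8 mm ahead of it and the grasp point (between the pads) lies 11 mm behind it; z points along the fingers, y is the line along which they close (so a half turn about z gives the same grasp; the last joint's range is limited). The gripper opens to 87 mm and grips with 3 to 60 N. Pads are 19 mm wide; open, the fingers measure 117 mm over their backs; the gripper's body (75 mm by 190 mm) begins 51 mm behind the grasp point.
Start: joints at [-1.304, 0.527, 1.433, -0, 1.181, -0.178], TCP at [0.269, -0.564, 0.231] pointing down, gripper open.
Joint ranges: [-3.08, 3.08], [-0.75, 2.2], [0.22, 2.44], [-1.43, 4.57], [0, 2.65], [-2.85, 2.85]. Speed limits (rad/s): [2.79, 2.79, 3.14, 3.14, 3.14, 3.14].

INTERFACE

Orientations are given as a unit quaternion [x, y, z, w].
In Python, from rig import robot, vision, job gives the robot as it stands.
- The arm moves only by the shell command python3 -m handwheel 'ROWS' [OPENING] [FORCE]. ROWS is JSON, a list of rows, each a list of 4 numbers: the shift along the tool's x, y, z as a fraction of full scale, then the turn about the tool's z as a fraction of full scale. A call has 1 to 20 rows; each row is the pose to reach, as a shift and turn from the pose commanded when the call began, along the tool's axes at that moment, turning the shorter way round; what a row does not reach only later rows make up. Full scale, the value 1, is 300 mm for a shift and 2 pi rad for a turn. A row lasts 1/12 s, in which the tool goes at most 41.7 mm and 7.16 degrees, less where a joint would pass 70% of its speed; a pose out of reach is approached as far as the arm can. A call with a number of a shift or a turn outside -1 to 1 is refused whole. A call with a gripper value outside its range is refused whole. OPENING is the opening in per cent of the stroke, from 0 (shut) to 100 (fully open), set as the call begins (- or left out, the last holds). The fingers move at their own pace and stop on an object; FORCE is the grip in N (left out, the last holds). Time passes only in rows, so rows that repeat a pose let the fingers close. It gives the time, the measured TCP pose, the force, the opening and the grip force at its end, in the units of the state.
- robot.get_obs(): the state, without advancing time (a new reading comes with each control period).
- vision.camera(name): name is "scene" or "top"; returns a dict with "frame" (480x640x3 uint8, red, green, blue), "K" (3x3 intrinsics, pixels), "cam_to_world" (4x4, takes a point from camera to world coordinates). Camera axes: x right, y down, z forward; pixel columns grow to the right and rows downward; lengths in m; the calibration is good to about 2 mm. A picture is of the moment at which its call begins. There is no depth.
- job.hand_in(): hands the job in; it is judged then, once.
Trained networks look in the newest picture that a camera, given by its name, has taken for a name from the list of things; names that differ only in an ending like _2 or _b are one class to them, and where a whole thing is asked for, a point or a joint stands for the part that bears it (a point fixed in the world has none). Each returns a list of dicts, best first, with "conf" (0 to 1); they miss things now and then, are a little off and sometimes report something else, mostly with a low value. They report only what shows in the picture. A call takes as long as a camera call. They do not tell look-alikes from the thing itself.
- vision.look_for(camera, label): "point" ([row, column] in pixels, amid what is visible of it).
- vision.outline_of(camera, label): "mask" (480x640 bool, what is visible of it) and "point" ([row, column] in pixels, amid what is visible of it).
The state is a dict: "time": time; "q": joint angles; "joint_velocities": joint speeds; "joint_torque": joint torques, N m; "position": TCP position; "tool_rot": TCP orientation; "ft_force": force on the tool from outside, world axes, zero at the start; "moment": the same for the moment, N m; "grip_width": finger opening in m; "grip_force": force on a finger pad.
Only numpy, scipy, OpenCV 4.12 (cv2) and the standard library are available. Lean on these libraries where they do the work, as an engineer would, in place of code of your own. Each camera call takes 0.05 s, during which the arm holds its last target. There are 200 camera calls.

TASK

Pack the red-marked repair kit into the orange tray, each thing centred on the rest made for it: the red-capped screwdriver lying lengthwise between the two long ribs with its handle in the middle, the red-lidded jar upright in the narrow ring, the red-lidded tin upright in the wide ring, and the battery flat, label up, lengthwise on the green pad. Leave the blue-capped screwdriver and the blue-lidded jar undisturbed where they are, and let go of everything.

Things in the scene. Friction and masses are not known exactly. Their poses are not given: they have to be found in the camera images.
- driver_red_grip (a point): Screwdriver with a RED end cap, lying flat: four-sided handle 72 long, 14 wide, 14 high (white, the last 18 mm red), thin steel bit to 58 mm from this point. Point: centre of the handle, 7 mm above what it lies on, also the balance point within 3 mm. x runs along the handle towards the bit, z up. About 40 g.
- jar_red_mid (a point): Upright round screw jar, 28 mm diameter, 36 high, white with a RED lid. Point: its centre, 18 mm above its base; z up. About 45 g.
- tin_mid (a point): Upright flat round flux tin, 52 mm diameter, 26 high, aluminium with a RED lid. Point: its centre, 13 mm above its base; z up. About 70 g.
- battery_mid (a point): Phone battery lying flat, 72 long x 36 wide x 7 thick, black with a white label and a RED stripe on top. Point: its centre, 3.5 mm above what it lies on; x along its length, z up. About 45 g.
- driver_blue_grip (a point): The look-alike screwdriver: same as the red one but with a BLUE end cap; stays where it is. Point and axes as for the red one.
- jar_blue_mid (a point): The look-alike screw jar: same as the red one but with a BLUE lid; stays where it is. Point: its centre, 18 mm above its base.
- rest_driver_seat (a point): Screwdriver rest: grey plate with two long white ribs, 3 mm high, along x, 32 mm apart (inside); the handle lies between them along x, its centre over the origin, either way round. Origin: middle of its seat surface, 11 mm above the work surface; x across the tray's short side (within 0.15 rad of world x), z up. One of four rests 82 mm apart in the tray, in any order. Tray: fixed, 140 x 340, rim 4 mm above seats.
- rest_jar_seat (a point): Jar rest: grey plate with a NARROW white ring, 46 mm inside diameter, 3 mm high; the jar stands inside it on the plate. Origin: middle of its seat surface, 11 mm above the work surface; x across the tray's short side (within 0.15 rad of world x), z up. One of four rests 82 mm apart in the tray, in any order. 
- rest_tin_seat (a point): Tin rest: grey plate with a WIDE white ring, 69 mm inside diameter, 3 mm high; the tin stands inside it on the plate. Origin: middle of its seat surface, 11 mm above the work surface; x across the tray's short side (within 0.15 rad of world x), z up. One of four rests 82 mm apart in the tray, in any order. 
- rest_battery_seat (a point): Battery rest: grey plate with a green pad 88 x 56 mm between two short white end ribs 3 mm high, 92 mm apart along x; the battery lies flat on the pad, its length along x, either way round. Origin: middle of its seat surface, 11 mm above the work surface; x across the tray's short side (within 0.15 rad of world x), z up. One of four rests 82 mm apart in the tray, in any order. 
Things that resemble listed ones, but are neither listed nor needed, are in the scene too. What is shaped like the part that bears battery_mid but pink or yellow is not meant.

How it is judged:
By the outcome, as a careful person would: the job done as asked, in the order asked, and still so for the second after the job is handed in, with the robot touching nothing.
It also fails if it takes over 112 s, if anything falls off the work surface, if the arm or the gripper's body presses on something with over 40 N, if the wrist force passes 120 N, or if a joint passes its speed limit or range.

## Working session

There is one attempt and no reset: what is moved stays moved. The work goes in short steps, Python scripts to look and compute and a shell command to move; the robot and the scene stay as the last step left them, time stands still between calls to the robot, and variables do not carry over. Pictures are saved under pics/ and viewed, at most 14 in all, crops included, and the job is handed in when it is done.

```bash
mkdir -p pics; ls
python3 - <<'E'
from rig import robot, vision, job
import cv2
for n in ("top","scene"):
    c=vision.camera(n); cv2.imwrite(f"pics/{n}0.png",c["frame"][:,:,::-1]); print(n,c["K"].round(1).tolist(),c["cam_to_world"].round(4).tolist())
o=robot.get_obs(); print(o["position"],o["tool_rot"],o["grip_width"],o["time"])
E
```

```text
pics
top [[539.8, 0.0, 315.4], [0.0, 539.8, 241.8], [0.0, 0.0, 1.0]] [[-0.0284, -0.9863, 0.1624, 0.2852], [-0.9995, 0.0259, -0.0178, -0.0329], [0.0134, -0.1629, -0.9866, 1.3163], [0.0, 0.0, 0.0, 1.0]]
scene [[613.2, 0.0, 322.8], [0.0, 613.2, 238.3], [0.0, 0.0, 1.0]] [[-0.1059, 0.6891, -0.7169, 1.4104], [0.9942, 0.0884, -0.0619, 0.0376], [0.0207, -0.7193, -0.6944, 0.963], [0.0, 0.0, 0.0, 1.0]]
[ 0.26876208 -0.56353399  0.2296572 ] [ 9.75375102e-01  2.20550283e-01 -4.68012538e-05 -9.90874639e-04] 0.08704214219358133 0.1
```

View pics/top0.png

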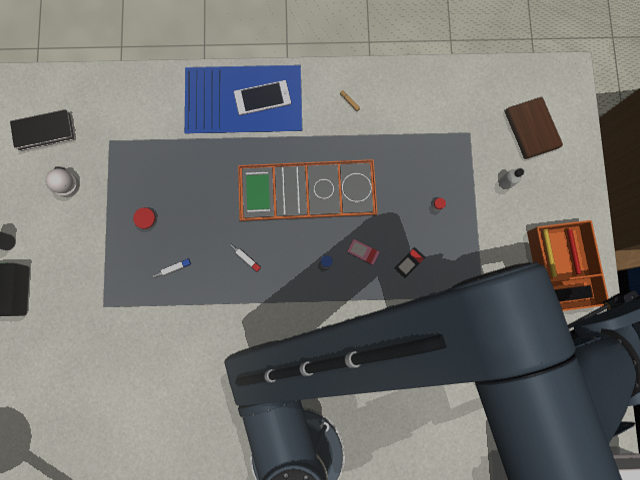

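View pics/scene0.png

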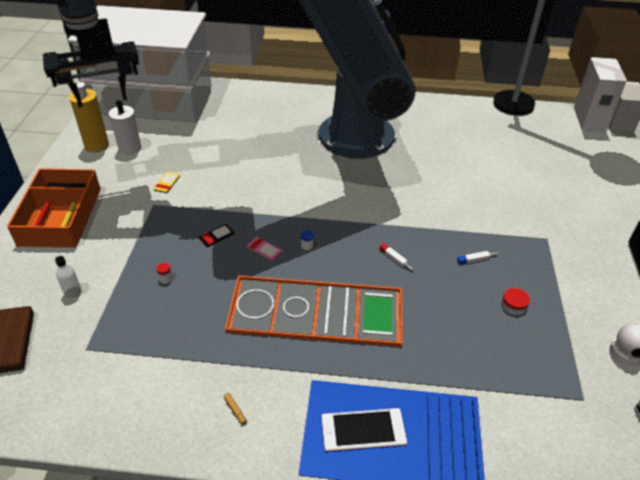

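The red kit and what could be mistaken for it, as top-image (col,row):
- **Red driver:** (245,258), red cap. Its look-alike is the blue driver at (173,268).
- **Red jar:** (439,203). Its look-alike is the blue jar at (326,262).
- **Tin:** (144,217), with the red lid.
- **Battery:** the black one at (410,262). The decoys are pink at (363,251) and yellow at scene (167,182).
- **Tray:** spans (238..376, 160..220). From left to right it holds the battery, driver, jar and tin rests.

Now I'll measure them.

```bash
cat > h.py <<'E'
from rig import robot, vision, job
import numpy as np, cv2
from scipy.spatial.transform import Rotation as R
def world(c,uv,z):
    d=c["cam_to_world"][:3,:3]@np.linalg.solve(c["K"],np.r_[uv,1.]); o=c["cam_to_world"][:3,3]
    return o+d*(z-o[2])/d[2]
def yaw():
    """heading of tool x in world"""
    x=R.from_quat(robot.get_obs()["tool_rot"]).as_matrix()[:,0]; return np.arctan2(x[1],x[0])
def plan(xyz,close=None):
    """shift (fractions) in tool axes to TCP xyz; turn fraction so that tool y lies along heading close (mod pi)"""
    o=robot.get_obs(); M=R.from_quat(o["tool_rot"]).as_matrix()
    s=M.T@(np.array(xyz)-o["position"])/0.3; t=0
    if close is not None:
        cy=np.arctan2(M[1,1],M[0,1]); d=(close-cy+np.pi/2)%np.pi-np.pi/2; t=-d/(2*np.pi)
    print("shift",s.round(4),"turn",np.round(t,4),"alt",np.round(t-np.sign(t)*.5,4),"q6",o["q"][5].round(2))
E
cat > m.py <<'E'
from h import *
Z={"driver_red_grip":.007,"jar_red_mid":.018,"tin_mid":.013,"battery_mid":.0035}
for n in ("top","scene"):
    c=vision.camera(n)
    for l in Z:
        for r in vision.outline_of(n,l):
            if r["conf"]<.2: continue
            cs,_=cv2.findContours(r["mask"].astype(np.uint8),0,1)
            if not cs: continue
            k=max(cs,key=cv2.contourArea)[:,0].astype(float)
            p=np.array([world(c,u,Z[l])[:2] for u in k]).astype(np.float32)*1000
            rc=cv2.minAreaRect(p); b=cv2.boxPoints(rc); e=max(b[1]-b[0],b[2]-b[1],key=np.linalg.norm)
            print(n,l,round(r["conf"],2),"px",np.round(r["point"][::-1]),"rect c",np.round(rc[0],1),np.round(rc[1],1),"ang",round(np.arctan2(e[1],e[0])%np.pi,3))
    for l in ("rest_driver_seat","rest_jar_seat","rest_tin_seat","rest_battery_seat"):
        for r in vision.look_for(n,l):
            if r["conf"]>.3: print(n,l,round(r["conf"],2),np.round(r["point"][::-1]),(1000*world(c,r["point"][::-1],.011)[:2]).round(1))
    f=c["frame"]; hsv=cv2.cvtColor(f,cv2.COLOR_RGB2HSV)
    m=cv2.inRange(hsv,(5,140,90),(16,255,255)); m=cv2.morphologyEx(m,cv2.MORPH_CLOSE,np.ones((5,5)))
    for k in cv2.findContours(m,0,1)[0]:
        if cv2.contourArea(cv2.convexHull(k))>2000:
            p=np.array([world(c,u,.015)[:2] for u in k[:,0].astype(float)]).astype(np.float32)*1000
            rc=cv2.minAreaRect(p); print(n,"tray",np.round(rc[0],1),np.round(rc[1],1),round(rc[2],2))
E
python3 m.py
python3 - <<'E'
import cv2
a=cv2.imread('pics/top0.png'); s=cv2.imread('pics/scene0.png')
cv2.imwrite('pics/crop.png',cv2.resize(a[150:310,110:460],(800,366),interpolation=cv2.INTER_CUBIC))
E
```

```text
top driver_red_grip 0.46 px [246. 257.] rect c [469.4 117.4] [94.7 14.8] ang 0.814
top jar_red_mid 0.69 px [440. 202.] rect c [ 585.9 -363.7] [26.2 34.4] ang 2.3
top jar_red_mid 0.25 px [289. 191.] rect c [629.8   1.7] [ 77.2 124.9] ang 3.117
top tin_mid 0.76 px [146. 222.] rect c [568.2 359.3] [57.6 49.5] ang 0.774
top battery_mid 0.82 px [362. 250.] rect c [ 474.7 -173.4] [69.2 34.7] ang 1.074
top battery_mid 0.66 px [407. 260.] rect c [ 447.1 -285.9] [36.1 70.9] ang 2.315
top rest_driver_seat 0.91 [287. 191.] [631.1   9.4]
top rest_jar_seat 0.84 [323. 189.] [633.  -79.8]
top rest_jar_seat 0.57 [289. 193.] [624.8   6.1]
top rest_tin_seat 0.94 [358. 186.] [ 638.5 -167.7]
top rest_tin_seat 0.58 [145. 219.] [568.4 361.3]
top rest_battery_seat 0.85 [255. 193.] [627.9  89.2]
top tray [ 425.9 -682.5] [211.  139.1] 6.04
top tray [632.1 -39.3] [141.1 339.1] 1.19
scene driver_red_grip 0.72 px [394. 252.] rect c [461.5 114.4] [95.7 22.2] ang 0.793
scene jar_red_mid 0.52 px [162. 275.] rect c [ 579.2 -364.2] [59.3 27.1] ang 0.468
scene tin_mid 0.72 px [517. 304.] rect c [562.1 360.5] [49.7 72.2] ang 2.842
scene tin_mid 0.46 px [294. 310.] rect c [634.1 -80.5] [125.8  76. ] ang 0.019
scene battery_mid 0.87 px [264. 246.] rect c [ 467.8 -173.9] [76.  42.1] ang 1.073
scene battery_mid 0.86 px [217. 237.] rect c [ 439.6 -287.4] [40.6 74.1] ang 2.358
scene battery_mid 0.82 px [166. 180.] rect c [ 267.8 -452.7] [42.  80.2] ang 2.972
scene rest_driver_seat 0.71 [214. 237.] [ 455.3 -286.9]
scene rest_driver_seat 0.57 [336. 312.] [634.2   2. ]
scene rest_jar_seat 0.67 [294. 311.] [641.5 -82.3]
scene rest_tin_seat 0.55 [255. 305.] [ 636.  -161.5]
scene rest_battery_seat 0.87 [377. 314.] [628.8  83.3]
scene tray [633.1 -40.8] [147.3 341.2] 0.88
scene tray [ 400.7 -684.6] [272.5 156.4] 7.62
```

View pics/crop.png

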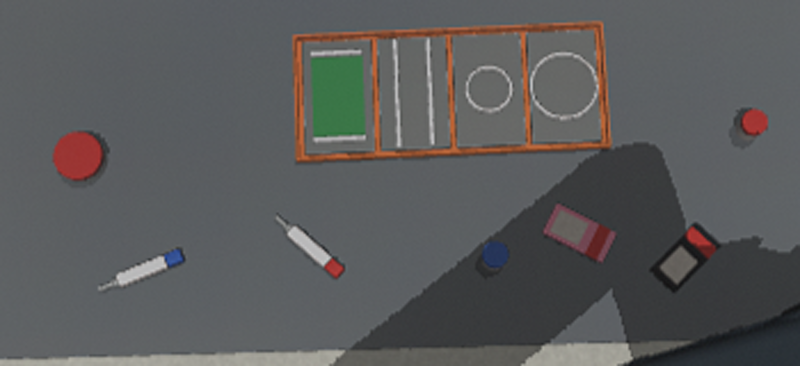

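The crop confirms the choice: red driver with its bit pointing up-left, black battery with a red stripe, red jar and tin, and the rest order battery, driver, jar, tin. Next I'll refine by colour.

```bash
cat > col.py <<'E'
from h import *
import sys
def project(c,p):
    T=np.linalg.inv(c["cam_to_world"]); q=c["K"]@(T[:3,:3]@np.array(p)+T[:3,3]); return q[:2]/q[2]
def blob(c,xy,kind,z,rad):
    f=c["frame"]; hsv=cv2.cvtColor(f,cv2.COLOR_RGB2HSV)
    red=cv2.inRange(hsv,(0,130,60),(8,255,255))|cv2.inRange(hsv,(172,130,60),(180,255,255))
    wh=cv2.inRange(hsv,(0,0,150),(180,60,255))
    if kind=="red": m=red
    elif kind=="redwhite": m=red|wh
    elif kind=="dark": m=(cv2.inRange(hsv,(0,0,0),(180,255,45))|red|cv2.inRange(hsv,(0,0,105),(180,60,255)))
    v,u=np.nonzero(m); p=np.array([world(c,(a,b),z)[:2] for a,b in zip(u,v) if 1])*1000
    p=p[np.linalg.norm(p-np.array(xy),axis=1)<rad].astype(np.float32)
    rc=cv2.minAreaRect(p); b=cv2.boxPoints(rc); e=max(b[1]-b[0],b[2]-b[1],key=np.linalg.norm)
    w,V=np.linalg.eigh(np.cov((p-p.mean(0)).T)); a=V[:,1]
    return p.mean(0).round(1),np.round(rc[0],1),np.round(rc[1],1),"rect ang",round(np.arctan2(e[1],e[0])%np.pi,3),"pca",round(np.arctan2(a[1],a[0])%np.pi,3),len(p)
E
python3 - <<'E'
from col import *
for n in ("top","scene"):
    c=vision.camera(n)
    print(n,"driver",*blob(c,(459,108),"redwhite",.010,55))
    print(n,"jar",*blob(c,(586,-364),"red",.034,45))
    print(n,"tin",*blob(c,(567,360),"red",.024,60))
    print(n,"bat",*blob(c,(445,-286),"dark",.006,50))
E
```

```text
top driver [461.  109.7] [461.  110.1] [70.2 13.4] rect ang 0.833 pca 0.824 150
top jar [ 584.5 -362.5] [ 584.5 -362.3] [27.3 25.1] rect ang 1.545 pca 1.996 104
top tin [568.5 359.9] [567.8 360.3] [51.1 49.7] rect ang 1.545 pca 0.376 354
top bat [ 447.2 -288.2] [ 446.  -287.2] [36.1 79.5] rect ang 2.319 pca 2.314 286
scene driver [452.7 110.1] [458.2 116.1] [89.2 22.7] rect ang 0.928 pca 0.874 191
scene jar [ 580.9 -363. ] [ 581.7 -363.7] [32.1 26.3] rect ang 0.284 pca 0.48 129
scene tin [564.1 359.9] [564.2 360.6] [49.7 57.6] rect ang 3.037 pca 2.793 448
scene bat [ 449.3 -290.4] [ 449.9 -286.9] [58.4 89.6] rect ang 2.373 pca 2.419 467
```

Run:
```python
from h import *
plan((.50,-.36,.15),2.396)
plan((.460,.110,.15),2.396)
```

```text
shift [ 0.988  -0.2829  0.2686] turn -0.0605 alt 0.4395 q6 -0.18
shift [ 1.5418 -1.7545  0.2685] turn -0.0605 alt 0.4395 q6 -0.18
```

```bash
python3 -m handwheel '[[0.5,-0.14,0.1,-0.03],[0.988,-0.283,0.268,-0.06],[0.988,-0.283,0.268,-0.06],[0.988,-0.283,0.268,-0.06],[0.988,-0.283,0.268,-0.06],[0.988,-0.283,0.268,-0.06],[0.988,-0.283,0.268,-0.06],[0.988,-0.283,0.268,-0.06],[0.988,-0.283,0.268,-0.06],[0.988,-0.283,0.268,-0.06]]' 60 20; python3 -c "
from h import *
plan((.46,.11,.1),2.396)"
```

```text
time: 1.93
position: [0.5008, -0.3585, 0.1496]
tool_rot: [0.916, 0.401, -0.0, -0.0]
ft_force: [-0.6, -0.9, 0.1]
grip_width: 0.0524
grip_force: 0.0
shift [ 1.0554 -1.159   0.1663] turn 0.0 alt -0.5 q6 -0.06
```

```bash
python3 -m handwheel '[[0.53,-0.58,0,0],[0.53,-0.58,0,0],[0.53,-0.58,0,0],[0.53,-0.58,0,0],[0.53,-0.58,0,0],[0.53,-0.58,0,0]]' | head -2;  python3 -m handwheel '[[0.525,-0.579,0.05,0],[0.525,-0.579,0.1,0],[0.525,-0.579,0.166,0],[0.525,-0.579,0.166,0],[0.525,-0.579,0.166,0],[0.525,-0.579,0.166,0],[0.525,-0.579,0.166,0]]'
python3 - <<'E'
from col import *
plan((.46,.11,.0130),2.396)
c=vision.camera("top"); cv2.imwrite("pics/t1.png",cv2.resize(c["frame"][200:320,180:380,::-1],(800,480)))
c=vision.camera("scene"); f=c["frame"]; cv2.imwrite("pics/s1.png",cv2.resize(f[180:300,310:510,::-1],(800,480)))
E
```

```text
time: 2.43
position: [0.479, -0.1232, 0.1507]
time: 3.02
position: [0.4591, 0.1117, 0.0996]
tool_rot: [0.916, 0.401, -0.001, -0.001]
ft_force: [0.3, -0.2, -0.7]
grip_width: 0.052
grip_force: 0.0
shift [-0.0017  0.0067  0.2888] turn 0.0001 alt -0.4999 q6 0.75
```

View pics/s1.png

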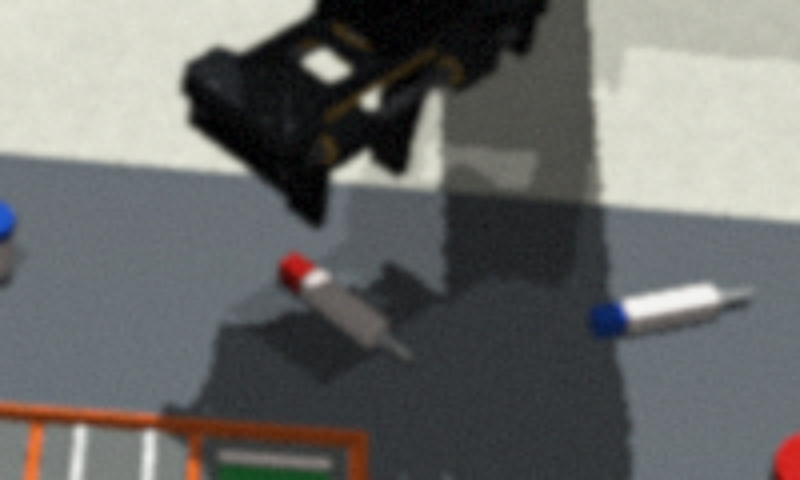

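The fingers straddle the red driver's handle (crop, around (330,300)) and the closing line is square to it. Descend and grip.

```bash
python3 -m handwheel '[[-0.001,0.003,0.1,0],[-0.001,0.003,0.2,0],[-0.001,0.003,0.27,0],[-0.001,0.003,0.288,0],[-0.001,0.003,0.288,0],[-0.001,0.003,0.288,0]]'; python3 -m handwheel '[[0,0,0,0],[0,0,0,0],[0,0,0,0],[0,0,0,0],[0,0,0,0],[0,0,0,0],[0,0,0,0],[0,0,0,0]]' 0 20; python3 -m handwheel '[[0,0,-0.05,0],[0,0,-0.15,0],[0,0,-0.25,0],[0,0,-0.25,0],[0,0,-0.25,0]]'; python3 -c "
from h import *
plan((.6315,.0015,.06),1.59)"
```

```text
time: 3.62
position: [0.4623, 0.1064, 0.0146]
tool_rot: [0.917, 0.398, 0.001, 0.0]
ft_force: [0.6, 0.2, 0.2]
grip_width: 0.0517
grip_force: 0.0
time: 4.28
position: [0.4612, 0.1079, 0.0141]
tool_rot: [0.917, 0.4, -0.0, -0.0]
ft_force: [-0.7, 0.6, 3.4]
grip_width: 0.0138
grip_force: 20.0
time: 4.7
position: [0.4624, 0.1078, 0.0902]
tool_rot: [0.917, 0.4, 0.002, 0.001]
ft_force: [0.7, 0.8, -0.9]
grip_width: 0.0135
grip_force: 20.0
shift [0.1239 0.6539 0.1028] turn 0.1278 alt -0.3722 q6 0.74
```

```bash
python3 -m handwheel '[[0.06,0.2,0,0.02],[0.12,0.4,0,0.04],[0.124,0.6,0.05,0.06],[0.124,0.654,0.1,0.08],[0.124,0.654,0.1,0.1],[0.124,0.654,0.1,0.128],[0.124,0.654,0.1,0.128],[0.124,0.654,0.1,0.128],[0.124,0.654,0.1,0.128],[0.124,0.654,0.1,0.128],[0.124,0.654,0.1,0.128]]'
python3 - <<'E'
from col import *
plan((.6315,.0015,.0255),1.59)
for n in ("top","scene"):
    c=vision.camera(n); u=project(c,(.6315,.0015,.05)); a,b=int(u[0]),int(u[1])
    cv2.imwrite(f"pics/{n}2.png",cv2.resize(c["frame"][b-60:b+60,a-80:a+80,::-1],(640,480)))
E
```

```text
time: 5.62
position: [0.6297, 0.0019, 0.0585]
tool_rot: [1.0, 0.01, -0.001, -0.0]
ft_force: [0.2, 0.0, -0.1]
grip_width: 0.0136
grip_force: 20.0
shift [0.0062 0.0014 0.1101] turn -0.0 alt 0.5 q6 1.38
```

View pics/scene2.png

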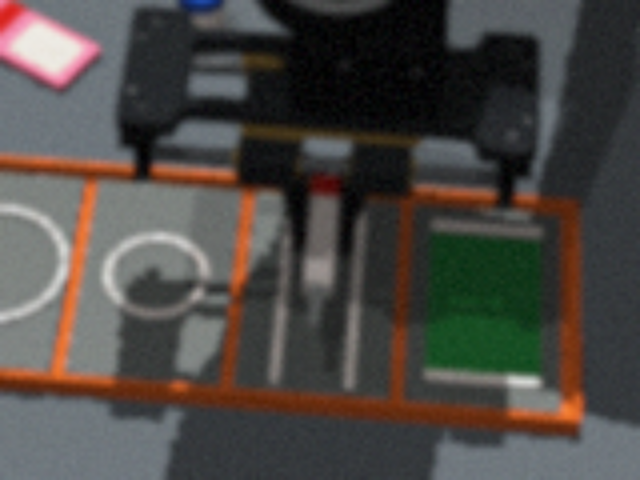

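The driver hangs over the middle of the ribs, parallel to them (crop (320,230)). Lower and release with a small opening.

```bash
python3 -m handwheel '[[0.003,0,0.05,0],[0.003,0,0.09,0],[0.003,0,0.11,0],[0.003,0,0.116,0],[0.003,0,0.116,0],[0.003,0,0.116,0]]'; python3 -m handwheel '[[0,0,0,0],[0,0,0,0],[0,0,0,0],[0,0,0,0]]' 38; python3 -m handwheel '[[0,0,-0.1,0],[0,0,-0.25,0],[0,0,-0.4,0],[0.3,0,-0.4,0],[0.3,0.2,-0.4,0],[0.3,0.2,-0.4,0],[0.3,0.2,-0.4,0]]'
python3 - <<'E'
from col import *
plan((.583,-.3625,.12),None)
plan((.5835,-.3625,.12),-.56)
for n in ("top","scene"):
    c=vision.camera(n); u=project(c,(.6315,.0015,.015)); a,b=int(u[0]),int(u[1])
    cv2.imwrite(f"pics/{n}3.png",cv2.resize(c["frame"][b-45:b+45,a-60:a+60,::-1],(640,480)))
E
```

```text
time: 6.22
position: [0.6313, 0.0014, 0.0242]
tool_rot: [1.0, 0.009, 0.0, -0.0]
ft_force: [0.1, -0.6, -0.1]
grip_width: 0.0136
grip_force: 20.0
time: 6.55
position: [0.6315, 0.0013, 0.0246]
tool_rot: [1.0, 0.009, 0.0, 0.0]
ft_force: [0.1, -0.5, -0.1]
grip_width: 0.0299
grip_force: 0.0
time: 7.13
position: [0.7279, -0.0633, 0.1461]
tool_rot: [1.0, 0.007, 0.005, 0.003]
ft_force: [1.0, -1.0, -0.0]
grip_width: 0.0332
grip_force: 0.0
shift [-0.4975  0.9902  0.0871] turn 0 alt 0.0 q6 1.32
shift [-0.4958  0.9902  0.0871] turn -0.1587 alt 0.3413 q6 1.32
```

View pics/top3.png

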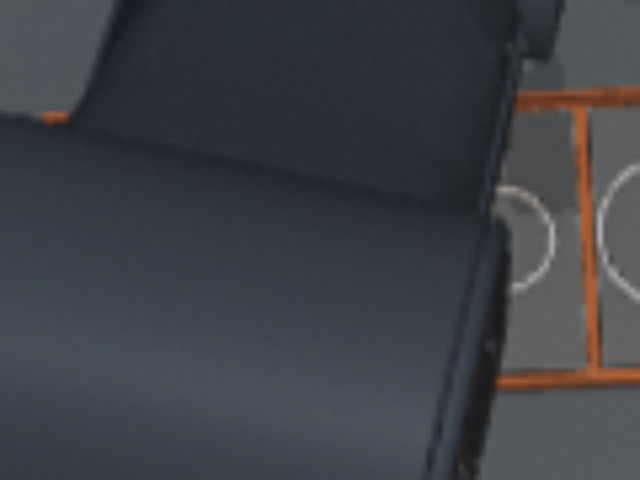

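```bash
python3 -m handwheel '[[-0.1,0.2,0,-0.02],[-0.2,0.4,0,-0.04],[-0.3,0.6,0,-0.06],[-0.4,0.8,0,-0.08],[-0.496,0.99,0,-0.1],[-0.496,0.99,0,-0.15],[-0.496,0.99,0,-0.25],[-0.496,0.99,0,-0.25],[-0.496,0.99,0,-0.25],[-0.496,0.99,0,-0.25],[-0.496,0.99,0,-0.25],[-0.496,0.99,0,-0.25],[-0.496,0.99,0.08,-0.25],[-0.496,0.99,0.08,-0.25],[-0.496,0.99,0.08,-0.25],[-0.496,0.99,0.08,-0.25]]' 65
python3 - <<'E'
from col import *
plan((.5835,-.3625,.023),.02)
c=vision.camera("top"); 
print("driver",*blob(c,(630,0),"redwhite",.021,40))
u=project(c,(.6315,.0015,.015)); a,b=int(u[0]),int(u[1])
cv2.imwrite("pics/t4.png",cv2.resize(c["frame"][b-45:b+45,a-60:a+60,::-1],(640,480)))
print("tin",*blob(c,(567,360),"red",.024,60)); print("jar",*blob(c,(586,-364),"red",.034,45))
print("bat",*blob(c,(445,-286),"dark",.006,50))
E
```

```text
time: 8.57
position: [0.5785, -0.3556, 0.1203]
tool_rot: [0.701, 0.713, 0.0, -0.001]
ft_force: [-0.1, 0.2, 0.7]
grip_width: 0.0562
grip_force: 0.0
shift [-0.0237  0.0166  0.3242] turn -0.0006 alt 0.4994 q6 -0.73
driver [633.5   2.1] [631.3   1.4] [37.1 73.7] rect ang 3.123 pca 3.112 181
tin [568.4 359.8] [567.8 360.3] [51.1 49.7] rect ang 1.545 pca 0.536 355
jar [nan nan] [0. 0.] [0. 0.] rect ang 0.0 pca nan 0
bat [ 403.8 -257.8] [ 403.8 -257.8] [0. 0.] rect ang 0.0 pca nan 1col.py:15: RuntimeWarning: Mean of empty slice.
  w,V=np.linalg.eigh(np.cov((p-p.mean(0)).T)); a=V[:,1]
  ret = um.true_divide(
  avg = a.mean(axis, **keepdims_kw)
col.py:15: RuntimeWarning: Degrees of freedom <= 0 for slice
  w,V=np.linalg.eigh(np.cov((p-p.mean(0)).T)); a=V[:,1]
  c *= np.true_divide(1, fact)
  c *= np.true_divide(1, fact)
col.py:16: RuntimeWarning: Mean of empty slice.
  return p.mean(0).round(1),np.round(rc[0],1),np.round(rc[1],1),"rect ang",round(np.arctan2(e[1],e[0])%np.pi,3),"pca",round(np.arctan2(a[1],a[0])%np.pi,3),len(p)
```

View pics/t4.png

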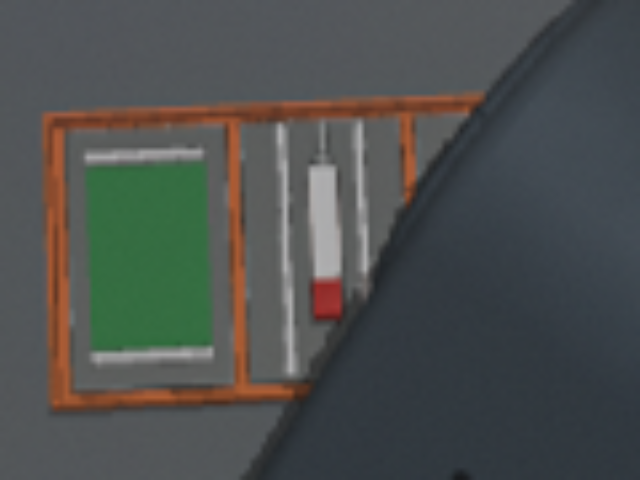

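The driver lies centred between the ribs with the handle in mid-tray (crop (326,242)). Now the jar: a partial descent, then replan.

```bash
python3 -m handwheel '[[-0.022,0.016,0.05,0],[-0.022,0.016,0.1,0],[-0.022,0.016,0.1,0],[-0.022,0.016,0.1,0],[-0.022,0.016,0.1,0]]'
python3 - <<'E'
from col import *
plan((.5835,-.3625,.023),.02)
c=vision.camera("scene"); u=project(c,(.5835,-.3625,.03)); a,b=int(u[0]),int(u[1])
cv2.imwrite("pics/s5.png",cv2.resize(c["frame"][b-60:b+60,a-80:a+80,::-1],(640,480)))
E
```

```text
time: 9.03
position: [0.584, -0.3632, 0.0912]
tool_rot: [0.701, 0.713, 0.0, 0.001]
ft_force: [-0.0, 0.8, 0.0]
grip_width: 0.0568
grip_force: 0.0
shift [ 0.0026 -0.0019  0.2273] turn -0.0004 alt 0.4996 q6 -0.74
```

View pics/s5.png

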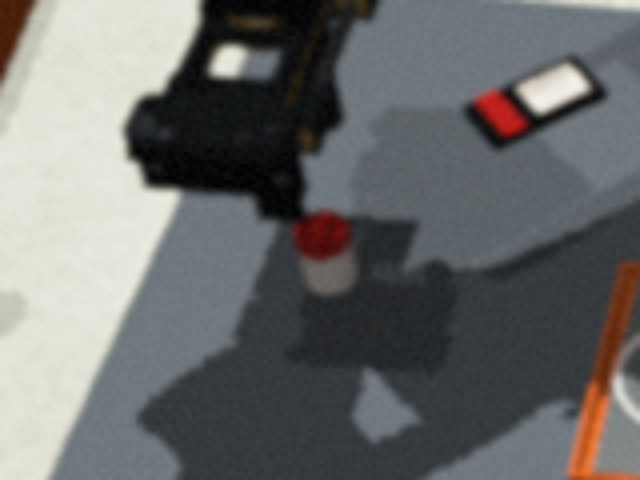

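The open fingers stand over the red jar ((322,240) in the crop). The sideways offset matches their height. Descend and grip.

```bash
python3 -m handwheel '[[0.0,0,0.1,0],[0.0,0,0.19,0],[0,0,0.227,0],[0,0,0.227,0],[0,0,0.227,0]]'; python3 -m handwheel '[[0,0,0,0],[0,0,0,0],[0,0,0,0],[0,0,0,0],[0,0,0,0],[0,0,0,0],[0,0,0,0]]' 0 20; python3 -m handwheel '[[0,0,-0.05,0],[0,0,-0.15,0],[0,0,-0.25,0],[0,0,-0.25,0],[0,0,-0.25,0]]'; python3 -c "
from h import *
plan((.6331,-.0807,.075),.02)"
```

```text
time: 9.5
position: [0.5837, -0.3631, 0.0223]
tool_rot: [0.701, 0.713, 0.0, -0.0]
ft_force: [0.6, 0.4, 1.4]
grip_width: 0.0564
grip_force: 0.0
time: 10.08
position: [0.5837, -0.3633, 0.0226]
tool_rot: [0.701, 0.713, -0.0, 0.0]
ft_force: [-0.4, -0.0, 2.9]
grip_width: 0.0268
grip_force: 20.0
time: 10.5
position: [0.5851, -0.3643, 0.1003]
tool_rot: [0.701, 0.713, 0.0, 0.003]
ft_force: [0.8, 0.3, -0.0]
grip_width: 0.0272
grip_force: 20.0
shift [0.9426 0.1764 0.0815] turn -0.0004 alt 0.4996 q6 -0.74
```

```bash
python3 -m handwheel '[[0.1,0.02,0,0],[0.2,0.04,0,0],[0.3,0.06,0,0],[0.4,0.08,0,0],[0.5,0.1,0,0],[0.6,0.12,0,0],[0.7,0.14,0,0],[0.8,0.16,0.04,0],[0.9,0.172,0.08,0],[0.94,0.174,0.08,0],[0.94,0.174,0.08,0],[0.94,0.174,0.08,0],[0.94,0.174,0.08,0]]'
python3 - <<'E'
from col import *
plan((.6331,-.0807,.0335),.02)
for n in ("top","scene"):
    c=vision.camera(n); print(n,"jar",*blob(c,(633,-80),"red",.0863,40))
E
```

```text
time: 11.58
position: [0.6312, -0.0817, 0.0733]
tool_rot: [0.701, 0.713, -0.0, 0.001]
ft_force: [0.3, -1.6, 0.3]
grip_width: 0.027
grip_force: 20.0
shift [0.0034 0.0063 0.1326] turn -0.0005 alt 0.4995 q6 -0.32
top jar [nan nan] [0. 0.] [0. 0.] rect ang 0.0 pca nan 0
scene jar [629.3 -45.2] [629.9 -45.1] [10.2  5.8] rect ang 0.125 pca 0.152 4col.py:15: RuntimeWarning: Mean of empty slice.
  w,V=np.linalg.eigh(np.cov((p-p.mean(0)).T)); a=V[:,1]
  ret = um.true_divide(
  avg = a.mean(axis, **keepdims_kw)
col.py:15: RuntimeWarning: Degrees of freedom <= 0 for slice
  w,V=np.linalg.eigh(np.cov((p-p.mean(0)).T)); a=V[:,1]
  c *= np.true_divide(1, fact)
  c *= np.true_divide(1, fact)
col.py:16: RuntimeWarning: Mean of empty slice.
  return p.mean(0).round(1),np.round(rc[0],1),np.round(rc[1],1),"rect ang",round(np.arctan2(e[1],e[0])%np.pi,3),"pca",round(np.arctan2(a[1],a[0])%np.pi,3),len(p)
```

```bash
python3 -m handwheel '[[0.003,0.004,0.06,0],[0.003,0.004,0.11,0],[0.003,0.004,0.126,0],[0.003,0.004,0.132,0],[0.003,0.004,0.132,0],[0.003,0.004,0.132,0]]'; python3 -m handwheel '[[0,0,0,0],[0,0,0,0],[0,0,0,0],[0,0,0,0],[0,0,0,0]]' 65; python3 -m handwheel '[[0,0,-0.1,0],[0,0,-0.25,0],[0,0,-0.35,0],[0,0,-0.35,0],[0,0,-0.35,0]]'
python3 - <<'E'
from col import *
plan((.567,.36,.10),.02)
E
```

```text
time: 12.18
position: [0.6326, -0.08, 0.0341]
tool_rot: [0.701, 0.713, 0.0, 0.001]
ft_force: [0.0, -0.5, -0.5]
grip_width: 0.0271
grip_force: 20.0
time: 12.6
position: [0.6322, -0.0793, 0.0338]
tool_rot: [0.701, 0.713, 0.0, 0.0]
ft_force: [-0.0, -0.2, 0.9]
grip_width: 0.0514
grip_force: 0.0
time: 13.02
position: [0.6338, -0.0797, 0.1413]
tool_rot: [0.701, 0.713, 0.001, 0.003]
ft_force: [0.5, -0.1, -0.7]
grip_width: 0.056
grip_force: 0.0
shift [ 1.4696 -0.1973  0.1337] turn -0.0004 alt 0.4996 q6 -0.32
```

```bash
python3 -m handwheel '[[0.2,0,0,0],[0.4,-0.05,0,0],[0.7,-0.1,0,0],[0.7,-0.1,0,0],[0.7,-0.1,0,0],[0.7,-0.1,0,0]]' 100 |head -2; python3 -m handwheel '[[0.77,-0.1,0,0],[0.77,-0.1,0,0],[0.77,-0.1,0,0],[0.77,-0.1,0,0],[0.77,-0.1,0,0],[0.77,-0.1,0,0],[0.77,-0.1,0.13,0],[0.77,-0.1,0.13,0],[0.77,-0.1,0.13,0]]'
python3 - <<'E'
from col import *
plan((.567,.36,.017),.02)
c=vision.camera("top")
cv2.imwrite("pics/t6.png",cv2.resize(c["frame"][150:280,110:390,::-1],(800,371),interpolation=cv2.INTER_CUBIC))
print("jar",*blob(c,(633,-80),"red",.045,30))
c=vision.camera("scene");print("jar",*blob(c,(633,-80),"red",.045,30))
E
```

```text
time: 13.52
position: [0.5941, 0.1367, 0.1364]
time: 14.27
position: [0.5611, 0.3593, 0.0955]
tool_rot: [0.701, 0.714, -0.005, -0.002]
ft_force: [0.5, -0.8, 1.3]
grip_width: 0.0871
grip_force: 0.0
shift [0.0029 0.022  0.2613] turn -0.0003 alt 0.4997 q6 0.38
jar [632.6 -78.2] [631.5 -78.3] [24.3 25.1] rect ang 3.112 pca 1.872 98
jar [632.4 -78.5] [633.6 -77.9] [30.8 25.6] rect ang 0.129 pca 0.147 139
```

View pics/t6.png

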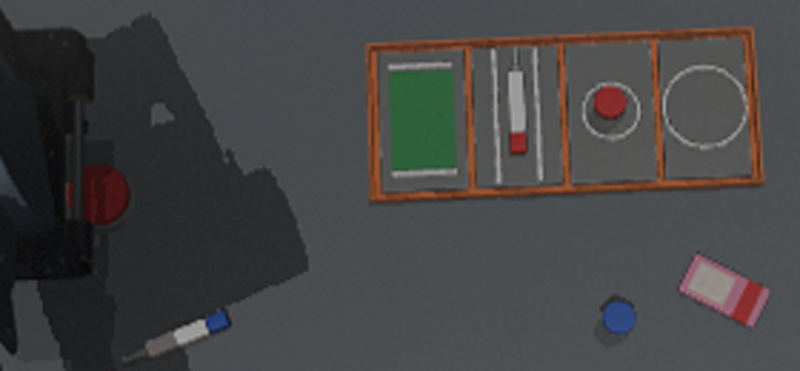

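The jar stands in its ring and the driver is in its rest. The gripper is over the tin ((98,195)) and the blue driver is clear of it. Descend on the tin.

```bash
python3 -m handwheel '[[0.003,0.015,0.05,0],[0.003,0.018,0.1,0],[0.003,0.018,0.1,0],[0.003,0.018,0.1,0]]'
python3 - <<'E'
from col import *
plan((.567,.36,.017),.02)
E
```

```text
time: 14.7
position: [0.57, 0.3606, 0.0691]
tool_rot: [0.701, 0.713, -0.0, -0.0]
ft_force: [0.6, 0.0, 0.8]
grip_width: 0.087
grip_force: 0.0
shift [-0.0018 -0.0098  0.1738] turn -0.0006 alt 0.4994 q6 0.38
```

```bash
python3 -m handwheel '[[-0.002,-0.008,0.08,0],[-0.002,-0.008,0.15,0],[-0.002,-0.008,0.174,0],[-0.002,-0.008,0.174,0],[-0.002,-0.008,0.174,0]]'; python3 -m handwheel '[[0,0,0,0],[0,0,0,0],[0,0,0,0],[0,0,0,0],[0,0,0,0],[0,0,0,0],[0,0,0,0]]' 0 25; python3 -m handwheel '[[0,0,-0.05,0],[0,0,-0.15,0],[0,0,-0.28,0],[0,0,-0.38,0],[0,0,-0.38,0],[0,0,-0.38,0]]'; python3 -c "
from h import *
plan((.6348,-.1627,.12),.02)"
```

```text
time: 15.12
position: [0.5679, 0.361, 0.018]
tool_rot: [0.701, 0.713, 0.0, 0.0]
ft_force: [0.1, -0.0, -0.7]
grip_width: 0.0868
grip_force: 0.0
time: 15.7
position: [0.5674, 0.361, 0.0175]
tool_rot: [0.701, 0.713, 0.0, 0.0]
ft_force: [0.9, -0.4, 1.8]
grip_width: 0.0506
grip_force: 25.0
time: 16.2
position: [0.5689, 0.3617, 0.1348]
tool_rot: [0.701, 0.713, 0.003, 0.001]
ft_force: [0.2, 0.3, -0.7]
grip_width: 0.0512
grip_force: 25.0
shift [-1.7516  0.1887  0.0464] turn -0.0004 alt 0.4996 q6 0.38
```

```bash
python3 -m handwheel '[[-0.1,0.01,0,0],[-0.2,0.02,0,0],[-0.3,0.03,0,0],[-0.4,0.04,0,0],[-0.5,0.05,0,0],[-0.6,0.06,0,0],[-0.7,0.07,0,0],[-0.8,0.08,0,0],[-0.88,0.095,0,0]]' |head -2; python3 -m handwheel '[[-0.1,0.01,0,0],[-0.2,0.02,0,0],[-0.3,0.03,0,0],[-0.4,0.04,0,0],[-0.5,0.05,0,0],[-0.6,0.06,0,0],[-0.7,0.07,0,0],[-0.8,0.08,0.04,0],[-0.87,0.094,0.08,0],[-0.87,0.094,0.14,0],[-0.87,0.094,0.14,0],[-0.87,0.094,0.14,0],[-0.87,0.094,0.14,0]]'
python3 - <<'E'
from col import *
plan((.6345,-.1625,.0285),.02)
E
```

```text
time: 16.95
position: [0.5985, 0.0953, 0.1296]
time: 18.03
position: [0.6324, -0.162, 0.0887]
tool_rot: [0.701, 0.714, -0.0, -0.001]
ft_force: [-0.0, -0.1, -0.4]
grip_width: 0.051
grip_force: 25.0
shift [-0.0021  0.0073  0.2008] turn -0.0003 alt 0.4997 q6 -0.44
```

```bash
python3 -m handwheel '[[-0.002,0.006,0.1,0],[-0.002,0.006,0.17,0],[-0.002,0.006,0.19,0],[-0.002,0.006,0.2,0],[-0.002,0.006,0.2,0],[-0.002,0.006,0.2,0]]'; python3 -m handwheel '[[0,0,0,0],[0,0,0,0],[0,0,0,0],[0,0,0,0],[0,0,0,0]]' 90; python3 -m handwheel '[[0,0,-0.05,0],[0,0,-0.15,0],[0,0,-0.35,0],[0,0,-0.35,0],[0,0,-0.35,0]]'
python3 - <<'E'
from col import *
plan((.447,-.287,.10),2.317+np.pi/2)
E
```

```text
time: 18.53
position: [0.636, -0.1635, 0.0306]
tool_rot: [0.701, 0.714, 0.0, 0.001]
ft_force: [0.1, -0.5, -1.1]
grip_width: 0.0511
grip_force: 25.0
time: 18.95
position: [0.6352, -0.1637, 0.0297]
tool_rot: [0.701, 0.713, 0.0, 0.0]
ft_force: [0.2, 0.6, -0.1]
grip_width: 0.0749
grip_force: 0.0
time: 19.37
position: [0.6386, -0.1651, 0.1402]
tool_rot: [0.701, 0.713, 0.002, 0.005]
ft_force: [0.0, -0.2, -0.0]
grip_width: 0.0784
grip_force: 0.0
shift [-0.3944 -0.647   0.1291] turn -0.116 alt 0.384 q6 -0.44
```

```bash
python3 -m handwheel '[[-0.1,-0.15,0,-0.02],[-0.2,-0.3,0,-0.04],[-0.3,-0.45,0,-0.06],[-0.38,-0.6,0,-0.08],[-0.394,-0.647,0,-0.116],[-0.394,-0.647,0.06,-0.116],[-0.394,-0.647,0.13,-0.116],[-0.394,-0.647,0.13,-0.116],[-0.394,-0.647,0.13,-0.116],[-0.394,-0.647,0.13,-0.116]]' 62
python3 - <<'E'
from col import *
plan((.447,-.2865,.05),2.317+np.pi/2)
c=vision.camera("top")
print("tin",*blob(c,(635,-163),"red",.035,40))
c=vision.camera("scene");print("tin",*blob(c,(635,-163),"red",.035,40))
u=project(c,(.447,-.287,.02)); a,b=int(u[0]),int(u[1])
cv2.imwrite("pics/s7.png",cv2.resize(c["frame"][b-75:b+105,a-70:a+170,::-1],(800,600)))
E
```

```text
time: 20.2
position: [0.4437, -0.2851, 0.0954]
tool_rot: [0.401, 0.916, 0.0, 0.0]
ft_force: [0.9, -0.2, 0.9]
grip_width: 0.054
grip_force: 0.0
shift [-0.0108  0.0049  0.1513] turn 0.0001 alt -0.4999 q6 -1.53
tin [nan nan] [0. 0.] [0. 0.] rect ang 0.0 pca nan 0
tin [ 636.6 -165. ] [ 636.9 -165.3] [55.1 49.4] rect ang 0.174 pca 0.187 469col.py:15: RuntimeWarning: Mean of empty slice.
  w,V=np.linalg.eigh(np.cov((p-p.mean(0)).T)); a=V[:,1]
  ret = um.true_divide(
  avg = a.mean(axis, **keepdims_kw)
col.py:15: RuntimeWarning: Degrees of freedom <= 0 for slice
  w,V=np.linalg.eigh(np.cov((p-p.mean(0)).T)); a=V[:,1]
  c *= np.true_divide(1, fact)
  c *= np.true_divide(1, fact)
col.py:16: RuntimeWarning: Mean of empty slice.
  return p.mean(0).round(1),np.round(rc[0],1),np.round(rc[1],1),"rect ang",round(np.arctan2(e[1],e[0])%np.pi,3),"pca",round(np.arctan2(a[1],a[0])%np.pi,3),len(p)
```

View pics/s7.png

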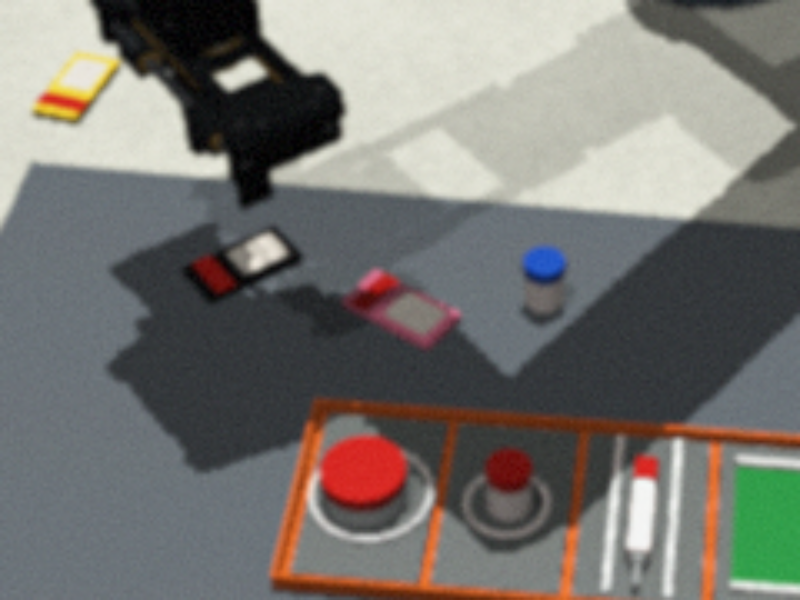

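The tin and jar stand in their rings. The black battery is at (243,262) in the crop, with the fingers aligned to its short axis. Come lower, then replan.

```bash
python3 -m handwheel '[[-0.008,0.005,0.06,0],[-0.008,0.005,0.12,0],[-0.008,0.005,0.15,0],[-0.008,0.005,0.15,0],[-0.008,0.005,0.15,0],[-0.008,0.005,0.15,0]]'
python3 - <<'E'
from col import *
plan((.447,-.2865,.0105),2.317+np.pi/2)
E
```

```text
time: 20.8
position: [0.4464, -0.2861, 0.051]
tool_rot: [0.4, 0.916, -0.0, 0.001]
ft_force: [0.6, 0.3, 0.1]
grip_width: 0.0537
grip_force: 0.0
shift [-0.0023  0.0006  0.1349] turn 0.0001 alt -0.4999 q6 -1.53
```

```bash
python3 -m handwheel '[[-0.001,0,0.06,0],[-0.001,0,0.11,0],[-0.001,0,0.13,0],[-0.001,0,0.135,0],[-0.001,0,0.135,0],[-0.001,0,0.135,0]]'; python3 -m handwheel '[[0,0,0,0],[0,0,0,0],[0,0,0,0],[0,0,0,0],[0,0,0,0],[0,0,0,0],[0,0,0,0]]' 0 20; python3 -m handwheel '[[0,0,-0.03,0],[0,0,-0.1,0],[0,0,-0.22,0],[0,0,-0.34,0],[0,0,-0.34,0],[0,0,-0.34,0]]'; python3 -c "
from h import *
plan((.6298,.0833,.11),1.59)"
```

```text
time: 21.3
position: [0.446, -0.2861, 0.0114]
tool_rot: [0.401, 0.916, -0.0, 0.0]
ft_force: [-0.8, -0.1, 5.9]
grip_width: 0.0538
grip_force: 3.2
time: 21.88
position: [0.4468, -0.287, 0.0114]
tool_rot: [0.401, 0.916, -0.001, 0.001]
ft_force: [0.0, -0.2, 5.6]
grip_width: 0.0357
grip_force: 21.1
time: 22.38
position: [0.4472, -0.2873, 0.1146]
tool_rot: [0.401, 0.916, -0.001, 0.003]
ft_force: [-1.0, 0.1, -1.3]
grip_width: 0.036
grip_force: 20.0
shift [0.4934 1.2856 0.0125] turn -0.1342 alt 0.3658 q6 -1.53
```

```bash
python3 -m handwheel '[[0.04,0.1,0,-0.01],[0.08,0.2,0,-0.03],[0.12,0.3,0,-0.04],[0.16,0.4,0,-0.06],[0.2,0.5,0,-0.08],[0.24,0.6,0,-0.1],[0.28,0.7,0,-0.12],[0.32,0.8,0,-0.134],[0.36,0.9,0,-0.134],[0.36,0.9,0,-0.134],[0.36,0.9,0,-0.134]]'; python3 -c "
from h import *
plan((.6298,.0833,.07),1.59)"
```

```text
time: 23.3
position: [0.5701, -0.0216, 0.1104]
tool_rot: [-0.011, 1.0, 0.0, -0.001]
ft_force: [-0.2, -0.9, -1.1]
grip_width: 0.0357
grip_force: 20.0
shift [-0.2067  0.3453  0.1344] turn 0.0003 alt -0.4997 q6 -1.83
```

```bash
python3 -m handwheel '[[-0.06,0.1,0,0],[-0.12,0.2,0,0],[-0.18,0.3,0,0],[-0.206,0.34,0,0],[-0.206,0.345,0.07,0],[-0.206,0.345,0.13,0],[-0.206,0.345,0.13,0],[-0.206,0.345,0.13,0],[-0.206,0.345,0.13,0],[-0.206,0.345,0.13,0]]'
python3 - <<'E'
from col import *
plan((.6298,.0833,.0245),1.59)
c=vision.camera("scene")
u=project(c,(.63,.083,.05)); a,b=int(u[0]),int(u[1])
cv2.imwrite("pics/s8.png",cv2.resize(c["frame"][b-60:b+60,a-80:a+80,::-1],(640,480)))
E
```

```text
time: 24.13
position: [0.6314, 0.0801, 0.0737]
tool_rot: [-0.008, 1.0, -0.0, 0.001]
ft_force: [0.2, 0.4, 0.0]
grip_width: 0.0354
grip_force: 20.0
shift [0.0053 0.0109 0.1641] turn -0.0005 alt 0.4995 q6 -1.64
```

View pics/s8.png

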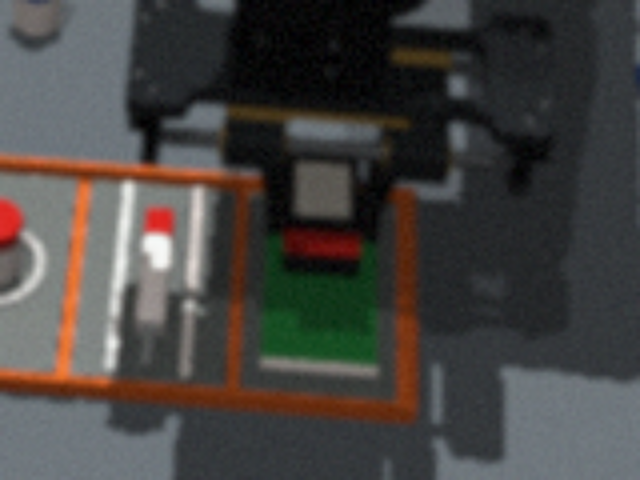

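The battery is held level with the label up, lined up with the green pad (crop (322,210)). Lower part way and replan.

```bash
python3 -m handwheel '[[0.003,0.006,0.04,0],[0.003,0.008,0.08,0],[0.003,0.009,0.1,0],[0.003,0.009,0.1,0],[0.003,0.009,0.1,0],[0.003,0.009,0.1,0]]'
python3 - <<'E'
from col import *
plan((.6298,.0833,.024),1.59)
c=vision.camera("scene")
print(*blob(c,(640,83),"red",.032,40))
E
```

```text
time: 24.68
position: [0.6299, 0.0838, 0.0425]
tool_rot: [-0.009, 1.0, 0.0, -0.0]
ft_force: [-0.2, -0.1, -0.3]
grip_width: 0.0359
grip_force: 20.0
shift [ 0.0004 -0.0018  0.0617] turn -0.0002 alt 0.4998 q6 -1.63
[640.3  86.8] [643.4  84. ] [27.4 74.6] rect ang 1.66 pca 1.545 108
```

```bash
python3 -m handwheel '[[0,-0.001,0.03,0],[0,-0.001,0.05,0],[0,-0.001,0.06,0],[0,-0.001,0.064,0],[0,-0.001,0.064,0],[0,-0.001,0.064,0]]'
```

```text
time: 25.23
position: [0.6299, 0.0835, 0.0234]
tool_rot: [-0.009, 1.0, 0.0, -0.0]
ft_force: [0.5, -0.2, -1.0]
grip_width: 0.036
grip_force: 20.0
```

```bash
python3 -m handwheel '[[0,0,0.002,0],[0,0,0.002,0],[0,0,0.002,0],[0,0,0.002,0],[0,0,0.002,0],[0,0,0.002,0]]' 47; python3 -m handwheel '[[0,0,-0.03,0],[0,0,-0.08,0],[0,0,-0.2,0],[0,0,-0.35,0],[0.3,0,-0.5,0],[0.6,0,-0.5,0],[0.6,0.2,-0.5,0],[0.6,0.4,-0.5,0],[0.6,0.6,-0.5,0],[0.6,0.8,-0.5,0],[0.6,0.8,-0.5,0],[0.6,0.8,-0.5,0]]'
python3 - <<'E'
from col import *
for n in ("top","scene"):
    c=vision.camera(n)
    u=project(c,(.632,-.04,.02)); a,b=int(u[0]),int(u[1])
    cv2.imwrite(f"pics/{n}9.png",cv2.resize(c["frame"][b-60:b+60,a-100:a+100,::-1],(800,480),interpolation=cv2.INTER_CUBIC))
E
```

```text
time: 25.73
position: [0.6299, 0.0835, 0.0231]
tool_rot: [-0.009, 1.0, 0.0, 0.0]
ft_force: [-0.8, 0.0, 0.0]
grip_width: 0.041
grip_force: 0.0
time: 26.73
position: [0.4502, 0.2987, 0.1732]
tool_rot: [-0.009, 1.0, 0.0, 0.001]
ft_force: [1.0, -0.0, 0.1]
grip_width: 0.0411
grip_force: 0.0
```

View pics/top9.png

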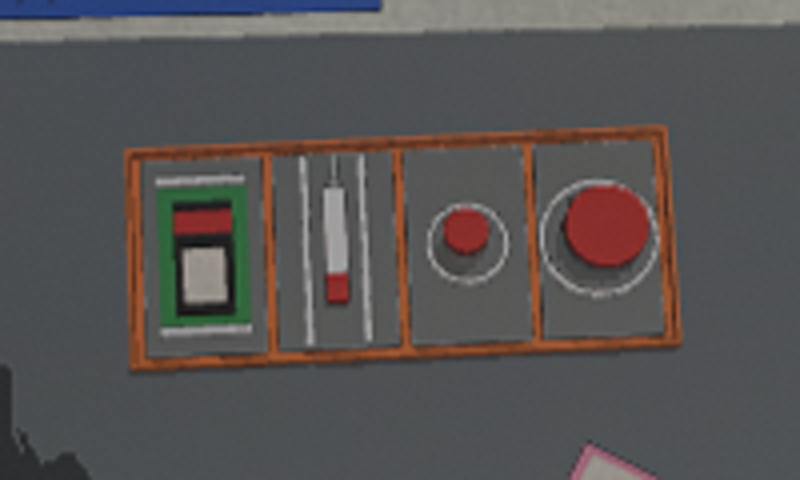

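View pics/scene9.png

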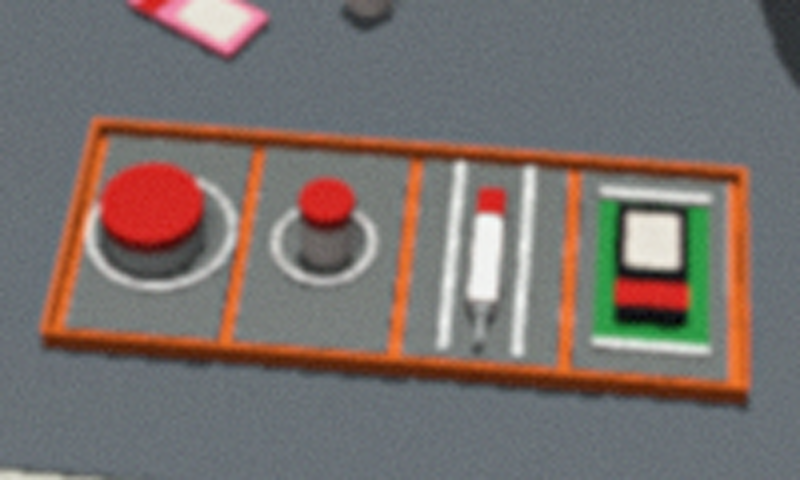

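The battery and driver look good. The tin looks a few mm off towards the outer end, so I'll measure it against its ring.

```bash
cat > chk.py <<'E'
from col import *
for n in ("top","scene"):
    c=vision.camera(n); hsv=cv2.cvtColor(c["frame"],cv2.COLOR_RGB2HSV)
    wh=cv2.inRange(hsv,(0,0,140),(180,45,255)); red=cv2.inRange(hsv,(0,150,90),(5,255,255))|cv2.inRange(hsv,(172,150,90),(180,255,255))
    def pts(m,z,xy,r0,r1):
        v,u=np.nonzero(m); p=np.array([world(c,(a,b),z)[:2] for a,b in zip(u,v)])*1000
        d=np.linalg.norm(p-xy,axis=1); return p[(d>r0)&(d<r1)]
    for l,xy,r,zt in (("jar",(633,-80.7),23.5,.047),("tin",(635,-162.7),35,.037)):
        p=pts(wh,.014,xy,r-6,r+7)
        A=np.c_[2*p,np.ones(len(p))]; s=np.linalg.lstsq(A,(p**2).sum(1),rcond=None)[0]
        q=pts(red,zt,xy,0,42 if l=="tin" else 25).astype(np.float32)
        print(n,l,"ring",s[:2].round(1),"r",np.sqrt(s[2]+s[:2]@s[:2]).round(1),len(p),"lid",(q.min(0)+q.max(0))/2,q.mean(0).round(1),np.ptp(q,0).round(1))
    g=pts(cv2.inRange(hsv,(55,90,40),(75,255,255)),.012,(630,83),0,70).astype(np.float32); r=cv2.minAreaRect(g); print(n,"pad",np.round(r[0],1),np.round(r[1],1),round(r[2],1))
    l=pts((red|wh),.018,(630,83),0,34).astype(np.float32); r=cv2.minAreaRect(l); print(n,"label+stripe",np.round(r[0],1),np.round(r[1],1),round(r[2],1))
E
python3 chk.py; python3 -c "
from h import *
plan((.6350,-.1640,.15),.02)"
```

```text
top jar ring [634.2 -80.3] r 24.2 27 lid [632.1706  -78.34029] [632.6 -78.4] [22.8 24.6]
top tin ring [ 635.9 -162.3] r 35.8 50 lid [ 635.4219  -165.65381] [ 636.4 -165.1] [48.2 47.1]
top pad [630.2  83.8] [87.3 55.7] 1.4
top label+stripe [630.  83.] [32.2 56. ] 89.5
scene jar ring [631.3 -80.3] r 24.7 166 lid [632.948  -78.2865] [633.1 -78.5] [26.9 26. ]
scene tin ring [ 633.4 -162.5] r 35.9 206 lid [ 637.07043 -164.93759] [ 637.5 -165. ] [52.6 50.7]
scene pad [627.4  82.9] [85.4 54.9] 1.3
scene label+stripe [626.1  83.1] [60.  33.4] 1.4
shift [-0.5829 -1.5526  0.0761] turn -0.2498 alt 0.2502 q6 -1.21
```

Tin and jar sit within 2–4 mm of their ring centres, well inside the 8–9 mm clearance. The battery is within 1–2 mm. I'll check that the blue items haven't moved, then hand in.

Run:
```python
from col import *
f0=cv2.imread("pics/scene0.png"); f1=vision.camera("scene")["frame"][:,:,::-1]
for f in (f0,f1):
    h=cv2.cvtColor(f.copy(),cv2.COLOR_BGR2HSV); m=cv2.inRange(h,(105,120,40),(125,255,255)); m[:150]=0; m[330:]=0
    n,_,s,ce=cv2.connectedComponentsWithStats(m)
    print([(ce[i].round(1).tolist(),int(s[i,4])) for i in range(1,n) if s[i,4]>15])
o=robot.get_obs(); print(o["position"],o["grip_force"])
```

```text
[([306.9, 234.8], 118), ([461.6, 259.5], 63)]
[([306.9, 234.8], 116), ([461.2, 259.5], 69)]
[0.45071192 0.29684646 0.17234606] 0.0
```

```bash
python3 -c "
from rig import job
print(job.hand_in())"
```

```text
the job is handed in; nothing more can be done
None
```

I packed the red screwdriver, jar, tin and battery into their rests in that order, left the blue pair unmoved with the gripper clear, and handed in at about 27 s; the tin and jar sit 2–4 mm off their ring centres, inside the 8–9 mm clearance.

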